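# Make room in the parts tote for the long screwdriver

### The job

Slide the divider in the grey tote towards the two angle brackets, far enough that the long screwdriver (the longer of the two on the left-hand bench) fits into the empty bay, but leave the brackets standing where they are. Then lay the long screwdriver lengthwise, flat on the floor of that bay, and let go.

Things in the scene. Friction and masses are not known exactly. Their poses are not given: they have to be found in the camera images.
- tote: Grey plastic open tote, fixed to the right-hand bench. Outside 110 mm (its x) by 320 mm (its y) by 44 mm high; inside 100 x 310 mm, walls 5 mm, floor 4 mm thick. Origin: centre of its underside, on the bench (z = 0); its y axis runs along its length, +y towards the end where the two brackets stand.
- divider (a joint): Aluminium divider across the tote, sliding along the tote's y on the rims of its long walls; it stays where it is left and takes about 1.5 N to move. The value is the position of the middle of its 5 mm plate along the tote's y (m): 0 = middle of the tote, positive = nearer the brackets; stops at -0.08 and +0.11. The plate reaches down to the floor; the empty bay, on the -y side, is 152.5 mm + value long. At the start it is too short for the long screwdriver.
- divider_tab (a point): Middle of the top edge of the divider's grip tab, 80 mm above the bench. The tab is 40 mm along the tote's x, 12 mm thick along the tote's y, and stands 32 mm clear above the rest of the divider (48 mm above the bench); it can be pinched from above across its 12 mm.
- long_screwdriver: The longer of two screwdrivers on the left-hand bench: 190 mm, red handle, 0.09 kg (the other is 160 mm, yellow). Origin: middle of its length, on the surface under it as it first lies; y axis along it, at first roughly away from the robot. The handle, 29 mm wide, 30 mm high, fills y = 0 to +95 mm, the 6 mm shank y = -95 mm to 0, 4 to 11 mm up. Grip the handle across (along x) at y = +20 to +60 mm.
- angle_bracket_1: Galvanised angle bracket, loose, standing on the tote's floor near its +y end: foot 30 mm (x) by 40 mm (y), 3 mm thick, upright leg 40 mm high at its +y edge. Origin: centre of its underside. About 0.1 kg. The two brackets' feet begin at 96 mm or more along the tote's y.
- angle_bracket_2: A second bracket like it, beside it in the same bay.
Mind the look-alikes: they are no part of the job. What is shaped like the angle_bracket_2 but pink or purple is not meant.

How it is judged:
By the outcome, as a careful person would: the job done as asked, in the order asked, and still so for the second after the job is handed in, with the robot touching nothing.
It also fails if it takes over 58 s, if anything falls off the work surface, if the arm or the gripper's body presses on something with over 40 N, if the wrist force passes 120 N, or if a joint passes its speed limit or range.

### The arm

A 7-joint arm with a two-finger parallel gripper is mounted at the origin on a cart in front of the work surface, level with it; the furniture and walls round the work are solid. World frame = base frame: x ahead of the robot, y to its left, z up, the work surface at z = 0. Lengths are in mm, angles in rad, forces in N, time in s.
With the tool pointing down it reaches from about 425 to 1025 mm from the base axis. Payload 9.4 kg.
Tool frame: the origin (TCP) lies at the very end of the fingers, on their centre line; the grasp point (between the pads) lies 19 mm behind it (bot.tcp_to_grasp is the distance from the TCP to the grasp point, in mm); x points along the fingers, y is the direction in which the jaws open and shut, and the axes are right-handed (so a half turn about x gives the same grasp; the last joint's range is limited). The gripper opens to 85 mm and grips with 20 to 120 N. Pads are 22 mm wide; open, the fingers measure 114 mm over their backs; the gripper's body (76 mm by 85 mm) begins 54 mm behind the grasp point. The pads swing forward as they close: fully open they stand 13 mm farther back than shut.
Start: joints at [1.205, 0.599, -0.003, 1.599, 0.002, 0.943, -0.08], TCP at [206.472, -694.977, 231.275] pointing down, gripper open.
Joint ranges: [-2.57, 2.57], [-0.35, 1.97], [-1.29, 1.29], [0.11, 2.56], [-1.05, 4.19], [0.11, 1.86], [-2.63, 2.63]. Speed limits (rad/s): [2.22, 2.22, 3.01, 3.01, 3.14, 3.14, 3.14].

### API

Orientations are given as a unit quaternion [x, y, z, w].
In Python, from station import bot, viewer gives the robot as it stands.
- The arm moves only by the shell command python3 -m crank 'ROWS' [FORCE]. ROWS is JSON, one flat list of numbers, 7 for each row, row after row: the turn, a rotation vector about the tool's x, y, z in degrees, then the shift along the tool's x, y, z in m, then the opening, from -1 (shut) to 1 (fully open). In form: [wx, wy, wz, tx, ty, tz, hand, wx, wy, wz, tx, ty, tz, hand, ...]. A call has 1 to 10 rows; each row shifts and turns the commanded pose from where the row before left it, along the tool's axes as they then stand; what a row does not reach is not made up. A row lasts 1/8 s, in which the tool goes at most 62.5 mm and 10.7 degrees, less where a joint would pass 70% of its speed; a pose out of reach is approached as far as the arm can. A call with a gripper value outside its range is refused whole. The fingers move at their own pace and stop on an object; FORCE is the grip in N (left out, the last holds). Time passes only in rows, so rows that do not move let the fingers close. It gives the time, the measured TCP pose, the force and the opening at its end, in the units of the state.
- bot.get_obs(): the state, without advancing time (a new reading comes with each control period).
- viewer.camera(name): name is "scene" or "top" or "wrist"; returns the picture (384x512x3 uint8, red, green, blue); there is no depth.
- viewer.camera_model(name): a dict with "K" (3x3 intrinsics, pixels), "camera_from_world" (4x4, takes a point from world to camera coordinates). Camera axes: x right, y down, z forward; pixel columns grow to the right and rows downward; lengths in mm; the calibration is good to about 2 mm. A picture is of the moment at which its call begins: read the wrist's pose just before it. camera_model takes no time and is no camera call; for the wrist camera it gives the pose at the moment of the call.
- bot.sign_off(): hands the job in, once; it reports no verdict.
The state is a dict: "time_s": time; "qpos": joint angles; "qvel": joint speeds; "joint_efforts": joint torques, N m; "position": TCP position; "orientation": TCP orientation; "force": force on the tool from outside, world axes, zero at the start; "ft_torque": the same for the moment, N m; "opening": finger opening in mm.
Only numpy, scipy, OpenCV 4.12 (cv2) and the standard library are available. Lean on these libraries where they do the work, as an engineer would, in place of code of your own. Each camera call takes 0.05 s, during which the arm holds its last target. There are 200 camera calls.

## Working session

There is one attempt and no reset: what is moved stays moved. The work goes in short steps, Python scripts to look and compute and a shell command to move; the robot and the scene stay as the last step left them, time stands still between calls to the robot, and variables do not carry over. Pictures are saved under pics/ and viewed, about 8 in all and at most 12, crops included, and the job is handed in when it is done.

```bash
mkdir -p pics; ls
python3 - <<'E'
from station import bot, viewer
import cv2
o=bot.get_obs();print({k:o[k] for k in('time_s','position','orientation','opening','force')})
for n in('top','scene'):
    cv2.imwrite(f'pics/{n}0.png',viewer.camera(n)[:,:,::-1]);m=viewer.camera_model(n);print(n,m)
E
```

```text
pics
{'time_s': 0.0, 'position': array([ 206.31735349, -694.51798266,  230.39059782]), 'orientation': array([-0.69960327, -0.10232393,  0.69988469, -0.10122496]), 'opening': 85.42909193346946, 'force': array([0.76667191, 0.46146871, 0.63744889])}
top {'K': array([[434.7587043 ,   0.        , 257.29705136],
       [  0.        , 434.7587043 , 188.79677292],
       [  0.        ,   0.        ,   1.        ]]), 'camera_from_world': array([[ 8.42475026e-03, -9.99669837e-01,  2.42742919e-02,
         1.86627416e+01],
       [-9.96650797e-01, -1.03689712e-02, -8.11151860e-02,
         6.05627788e+02],
       [ 8.13401042e-02, -2.35096172e-02, -9.96409095e-01,
         1.23451010e+03],
       [ 0.00000000e+00,  0.00000000e+00,  0.00000000e+00,
         1.00000000e+00]])}
scene {'K': array([[483.34575586,   0.        , 259.5896843 ],
       [  0.        , 483.34575586, 183.61035274],
       [  0.        ,   0.        ,   1.        ]]), 'camera_from_world': array([[-5.66320030e-01, -8.23997306e-01, -1.76086067e-02,
         3.63246146e+02],
       [-5.48889403e-01,  3.93008193e-01, -7.37743169e-01,
         3.62603708e+02],
       [ 6.14818710e-01, -4.08133556e-01, -6.74851802e-01,
         1.42055429e+03],
       [ 0.00000000e+00,  0.00000000e+00,  0.00000000e+00,
         1.00000000e+00]])}
```

View pics/top0.png

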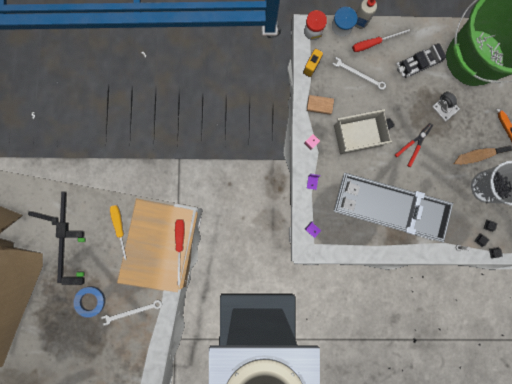

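View pics/scene0.png

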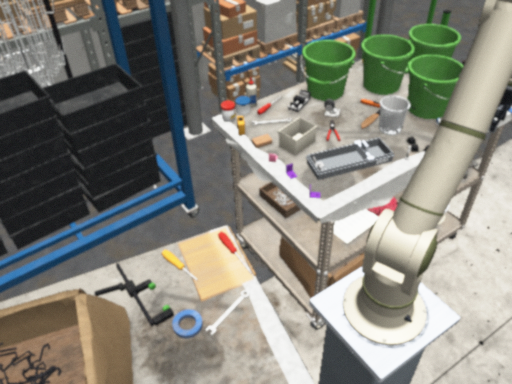

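Run:
```python
import cv2,numpy as np
i=cv2.imread('pics/top0.png')
a=cv2.resize(i[165:250,328:461],None,fx=6,fy=6,interpolation=cv2.INTER_CUBIC)
cv2.imwrite('pics/c1.png',a)
s=cv2.imread('pics/scene0.png')
b=cv2.resize(i[195:295,105:205],None,fx=4,fy=4,interpolation=cv2.INTER_CUBIC)
c=cv2.resize(s[225:305,155:265],(400,291),interpolation=cv2.INTER_CUBIC)
d=cv2.resize(s[130:180,300:400],(400,200),interpolation=cv2.INTER_CUBIC)
v=np.vstack([c,d]);b=cv2.copyMakeBorder(b,0,len(v)-400,0,0,0)
cv2.imwrite('pics/c2.png',np.hstack([b,v]))
```

```text
(no output)
```

View pics/c1.png

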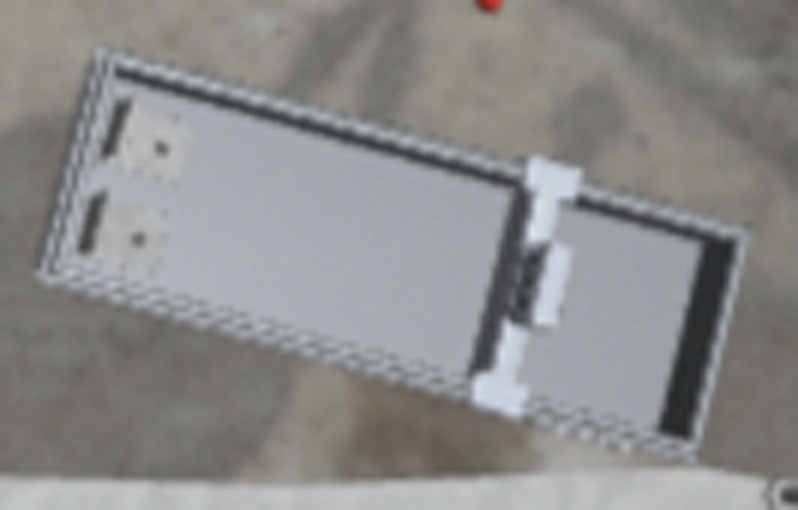

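View pics/c2.png

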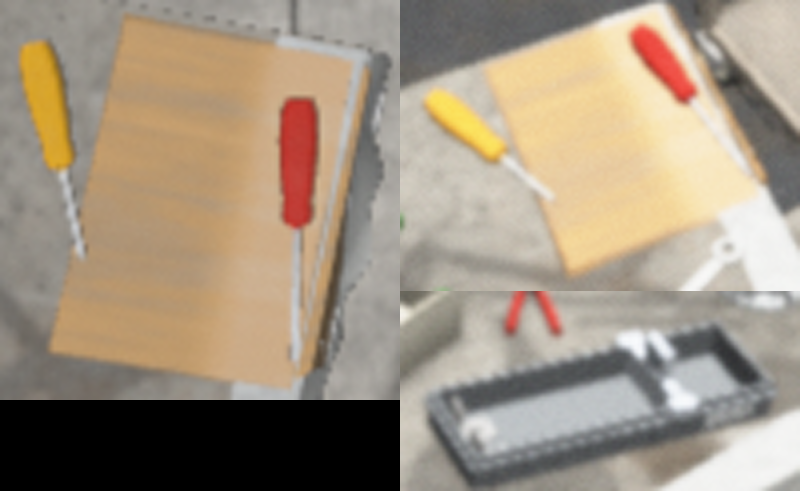

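```bash
cat > h.py <<'E'
import numpy as np,cv2
from station import bot,viewer
def ray(m,uv):
    T=np.array(m['camera_from_world']);R,t=T[:3,:3],T[:3,3]
    return -R.T@t, R.T@np.linalg.inv(m['K'])@np.array([uv[0],uv[1],1.])
def onz(m,uv,z):
    c,d=ray(m,uv);return c+d*(z-c[2])/d[2]
def tri(m1,a,m2,b):
    c1,d1=ray(m1,a);c2,d2=ray(m2,b)
    s=np.linalg.lstsq(np.c_[d1,-d2],c2-c1,rcond=None)[0]
    p,q=c1+s[0]*d1,c2+s[1]*d2
    return (p+q)/2,np.linalg.norm(p-q)
def proj(m,P):
    p=m['camera_from_world']@np.append(P,1);p=m['K']@p[:3];return p[:2]/p[2]
def red(i,box): # rgb image; box u0,u1,v0,v1
    h=cv2.cvtColor(i,cv2.COLOR_RGB2HSV);k=((h[...,0]<8)|(h[...,0]>172))&(h[...,1]>140)&(h[...,2]>80)
    z=np.zeros_like(k);z[box[2]:box[3],box[0]:box[1]]=1;return np.argwhere(k&z)[:,::-1].astype(float)
E
python3 - <<'E'
from h import *
np.set_printoptions(precision=1,suppress=True)
mt,ms=viewer.camera_model('top'),viewer.camera_model('scene')
it,is_=[cv2.imread(f'pics/{n}0.png')[:,:,::-1].copy() for n in('top','scene')]
A=red(it,(160,200,210,260));B=red(is_,(210,245,228,260))
print(len(A),len(B),A.mean(0),B.mean(0))
def ends(P):
    r=cv2.minAreaRect(P.astype(np.float32));b=cv2.boxPoints(r);
    v,w=np.linalg.eigh(np.cov(P.T));ax=w[:,1];s=(P-P.mean(0))@ax;ax=ax*np.sign(ax[1]);s=(P-P.mean(0))@ax
    return P.mean(0)+ax*(s.min()-.5),P.mean(0)+ax*(s.max()+.5)
print('ctr',tri(mt,A.mean(0),ms,B.mean(0)))
ea,eb=ends(A),ends(B)
for a,b in zip(ea,eb):print(a,b,tri(mt,a,ms,b))
tipt=(105+296/4,195+362/4);tips=(155+750*0+(750-400)/3.636,225+175/3.636)
print('tip',tri(mt,tipt,ms,tips))
# board corners at top z ?
for a,b in (((128,14),(487,62)),((52,350),(568,273)),((370,65),(663,3))):
    print('board',tri(mt,(105+a[0]/4,195+a[1]/4),ms,(155+(b[0]-400)/3.636,225+b[1]/3.636)))
f=lambda x,y,z:onz(mt,(328+x/6-.42,165+y/6-.42),z)
C=[f(x,y,44) for x,y in((103,48),(40,275),(747,233),(692,458))]
print('tote',np.array(C),np.mean(C,0))
d=(C[0]+C[1]-C[2]-C[3])/2;print('len',np.linalg.norm(d),'yaw of +y',np.degrees(np.arctan2(d[1],d[0])), np.linalg.norm(C[0]-C[1]),np.linalg.norm(C[2]-C[3]))
T=[f(x,y,80) for x,y in((545,242),(572,247),(555,325),(527,320))]
print('tab',np.array(T),np.mean(T,0)); u=d/np.linalg.norm(d);print('val',(np.mean(T,0)-np.mean(C,0))@u)
for x,y in((125,100),(190,120),(180,180),(105,195),(165,215),(155,270)):
    P=f(x,y,7)-np.mean(C,0);print('br',P@u,P@np.array([u[1],-u[0],0]))
E
```

```text
252 146 [179.  234.6] [226.7 241.8]
ctr (array([471.5, 248.9,  12.3]), np.float64(0.09748450886067223))
[179.1 219.5] [219.2 232.2] (array([515.5, 249.4,  19.5]), np.float64(2.177697872710575))
[178.8 251.5] [234.3 251.6] (array([423.1, 249.1,   9.6]), np.float64(0.8031595983504874))
tip (array([325.4, 248.1,   0.1]), np.float64(1.437179210153387))
board (array([574.8, 375.4,  -1.9]), np.float64(1.8279552826098566))
board (array([332.4, 424.7,  -4.8]), np.float64(1.6708342337865296))
board (array([541.2, 201. ,  -2.4]), np.float64(5.539007517034031))
tote [[ 653.2 -226.1   44. ]
 [ 544.3 -195.1   44. ]
 [ 567.5 -535.4   44. ]
 [ 460.2 -506.    44. ]] [ 556.3 -365.7   44. ]
len 321.49034816642745 yaw of +y 74.69218425850084 113.2230913877409 111.27737325702653
tab [[ 560.5 -423.4   80. ]
 [ 558.3 -435.9   80. ]
 [ 522.1 -427.2   80. ]
 [ 524.3 -414.2   80. ]] [ 541.3 -425.2   80. ]
val -61.33623254141284
br 136.2066475595826 41.24188616529254
br 102.72610521671362 40.50543138475984
br 99.96839243569106 10.499313435316564
br 133.71857239937296 -6.77882551843434
br 102.71876891084017 -8.187115960195104
br 100.59364909763015 -35.633332960243834
```

```bash
cat >> h.py <<'E'
from scipy.spatial.transform import Rotation as Ro
def plan(P,heading,flip=0):
    """target TCP P (mm), jaw axis (tool y) heading in deg world, tool pointing down. prints single turn (deg, tool) & shifts in tool axes: before-turn and after-turn frames"""
    o=bot.get_obs();R=Ro.from_quat(o['orientation']);h=np.radians(heading)
    y=np.array([np.cos(h),np.sin(h),0]);x=np.array([0,0,-1.]);G=Ro.from_matrix(np.c_[x,y,np.cross(x,y)])
    w=(R.inv()*G).as_rotvec(degrees=True);d=np.array(P)-o['position']
    print('t',round(o['time_s'],2),'pos',o['position'].round(1),'jawhead',np.degrees(np.arctan2(*R.as_matrix()[[1,0],1])).round(1),'toolx',R.as_matrix()[:,0].round(3),'q',o['qpos'].round(2),'F',o['force'].round(1),'open',round(o['opening'],1))
    print(' turn',w.round(1),'shift in now-frame m',(R.inv().apply(d)/1000).round(4),'in goal-frame',(G.inv().apply(d)/1000).round(4))
E
python3 - <<'E'
from h import *
plan([541,-425,150],74.7);plan([541,-425,150],74.7-180)
E
```

```text
t 0.1 pos [ 206.3 -694.6  230.5] jawhead -73.4 toolx [-0.001  0.001 -1.   ] q [ 1.21  0.6  -0.    1.6   0.    0.94 -0.08] F [-0.1 -0.1 -0.4] open 85.3
 turn [-1.481e+02 -1.000e-01  0.000e+00] shift in now-frame m [ 0.0807 -0.1629 -0.3976] in goal-frame [0.0805 0.3483 0.2517]
t 0.1 pos [ 206.3 -694.6  230.5] jawhead -73.4 toolx [-0.001  0.001 -1.   ] q [ 1.21  0.6  -0.    1.6   0.    0.94 -0.08] F [-0.1 -0.1 -0.4] open 85.3
 turn [31.9  0.   0.1] shift in now-frame m [ 0.0807 -0.1629 -0.3976] in goal-frame [ 0.0805 -0.3483 -0.2517]
```

```bash
python3 -m crank '[8,0,0,0,0,0,1, 8,0,0,0,0,0,1, 8,0,0,0,0,0,1, 7.9,0,0,0,0,0,1, 0,0,0,0,-0.03,-0.02,1, 0,0,0,0,-0.04,-0.03,1, 0,0,0,0,-0.04,-0.03,1, 0,0,0,0,-0.04,-0.03,1, 0,0,0,0,-0.04,-0.03,1, 0,0,0,0,-0.04,-0.03,1]' 40
python3 -m crank '[0,0,0,0,-0.04,-0.03,1, 0,0,0,0,-0.04,-0.03,1, 0,0,0,0.02,-0.03,-0.02,1, 0,0,0,0.03,-0.008,-0.002,1, 0,0,0,0,0,0,1, 0,0,0,0,0,0,1]'
python3 - <<'E'
from h import *
plan([541,-425,54],74.7-180)
i=viewer.camera('wrist');m=viewer.camera_model('wrist');print(proj(m,[541,-425,80]))
cv2.imwrite('pics/w1.png',i[:,:,::-1]);np.save('w1.npy',m,allow_pickle=True)
E
```

```text
time_s: 1.35
position: [432.4, -516.9, 231.0]
orientation: [-0.701, 0.094, 0.701, 0.095]
force: [0.5, -0.7, -0.1]
opening: 85.5
time_s: 2.1
position: [541.1, -427.3, 182.0]
orientation: [0.701, -0.095, -0.701, -0.095]
force: [-1.0, -0.4, -0.3]
opening: 85.1
t 2.1 pos [ 541.1 -427.3  182. ] jawhead -105.4 toolx [-0.    -0.001 -1.   ] q [ 0.49  0.61  0.14  1.74 -0.11  0.8  -1.15] F [-1.  -0.4 -0.3] open 85.1
 turn [-0.1 -0.  -0. ] shift in now-frame m [ 0.128  -0.0023  0.0007] in goal-frame [ 0.128  -0.0022  0.0007]
[250.85349904 196.8963131 ]
```

View pics/w1.png

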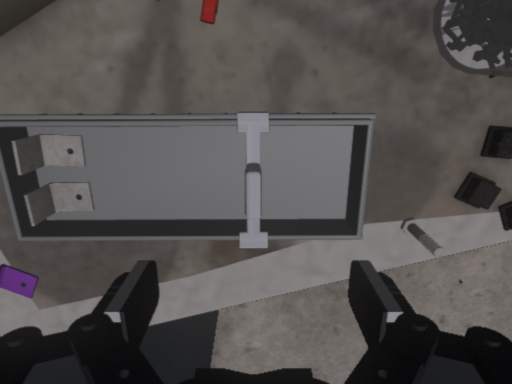

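Run:
```python
from h import *
np.set_printoptions(precision=1,suppress=True)
m=np.load('w1.npy',allow_pickle=True).item()
tab=onz(m,(253.5,194),80);print('tab',tab)
C=[onz(m,p,44) for p in((0,121),(374,118),(361,239),(19,241))]
print(np.array(C),np.mean(C,0));d=(C[3]-C[2]);u=d/np.linalg.norm(d);print(np.linalg.norm(d),np.degrees(np.arctan2(u[1],u[0])))
e=(C[0]-C[1]);print(np.linalg.norm(e),np.degrees(np.arctan2(e[1],e[0])))
c=np.mean(C,0)
for p in((84,137),(84,165),(92,183),(93,210)):
    P=onz(m,p,7)-c;print('foot edge',P@u,P@np.array([u[1],-u[0],0]))
P=tab-c;print('val',P@u,P@np.array([u[1],-u[0],0]))
```

```text
tab [ 542.7 -427.6   80. ]
[[ 648.4 -239.5   44. ]
 [ 568.3 -537.9   44. ]
 [ 461.9 -509.2   44. ]
 [ 545.  -201.7   44. ]] [ 555.9 -372.1   44. ]
318.5441127447881 74.87457914643123
308.9172985794456 74.97718176165584
foot edge 103.57980107534551 35.55657584972198
foot edge 108.1597550940037 8.359537047962917
foot edge 103.29644115467626 -9.978041690948537
foot edge 106.8888453068307 -38.6866830991187
val -57.0668733192326 1.770085388865351
```

```bash
python3 -m crank '[0,0,0,0.025,-0.001,0,0.6, 0,0,0,0.03,0,0,0.4, 0,0,0,0.03,0,0,0.2, 0,0,0,0.025,0,0,0.2, 0,0,0,0.015,0,0,0.2, 0,0,0,0.002,0,0,0.2, 0,0,0,0,0,0,-0.4, 0,0,0,0,0,0,-1, 0,0,0,0,0,0,-1, 0,0,0,0,0,0,-1]' 40
python3 -m crank '[0,0,0,0,0,0,-1, 0,0,0,0,0,0,-1]'
```

```text
time_s: 3.4
position: [542.3, -425.7, 55.5]
orientation: [0.701, -0.095, -0.7, -0.094]
force: [-1.2, 0.1, 7.1]
opening: 11.1
time_s: 3.65
position: [542.3, -425.7, 55.5]
orientation: [0.701, -0.095, -0.7, -0.094]
force: [-0.9, -0.3, 6.8]
opening: 11.0
```

```bash
python3 -m crank '[0,0,0,0,-0.008,0,-1, 0,0,0,0,-0.016,0,-1, 0,0,0,0,-0.016,0,-1, 0,0,0,0,-0.016,0,-1, 0,0,0,0,-0.016,0,-1, 0,0,0,0,-0.016,0,-1, 0,0,0,0,-0.016,0,-1, 0,0,0,0,-0.016,0,-1, 0,0,0,0,-0.008,0,-1, 0,0,0,0,0,0,-1]'
python3 -m crank '[0,0,0,0,0,0,0, 0,0,0,0,0,0,0.2, 0,0,0,0,0,0,0.2, 0,0,0,-0.015,0,0,0.2, 0,0,0,-0.03,0,0,0.2, 0,0,0,-0.04,0,0,0.2, 0,0,0,-0.04,0,0,0.2, 0,0,0,-0.04,0,0,0.3, 0,0,0,0,0,0,0.3]'
python3 - <<'E'
from h import *
plan([469,249,200],90)
i=viewer.camera('wrist');cv2.imwrite('pics/w2.png',i[:,:,::-1]);np.save('w2.npy',viewer.camera_model('wrist'),allow_pickle=True)
cv2.imwrite('pics/t2.png',viewer.camera('top')[:,:,::-1])
E
```

```text
time_s: 4.9
position: [576.3, -300.5, 55.4]
orientation: [0.701, -0.094, -0.701, -0.094]
force: [-2.3, 2.4, 10.5]
opening: 11.2
time_s: 6.02
position: [577.1, -302.7, 223.7]
orientation: [0.703, -0.095, -0.698, -0.094]
force: [0.2, -0.3, -0.1]
opening: 55.4
t 6.03 pos [ 577.1 -302.7  223.7] jawhead -105.4 toolx [ 0.006 -0.003 -1.   ] q [ 0.27  0.52  0.19  1.8  -0.13  0.83 -1.32] F [ 0.2 -0.3 -0.1] open 55.4
 turn [ 1.646e+02 -1.000e-01  5.000e-01] shift in now-frame m [ 0.0216 -0.5033  0.2507] in goal-frame [ 0.0237  0.5517 -0.1081]
```

View pics/w2.png

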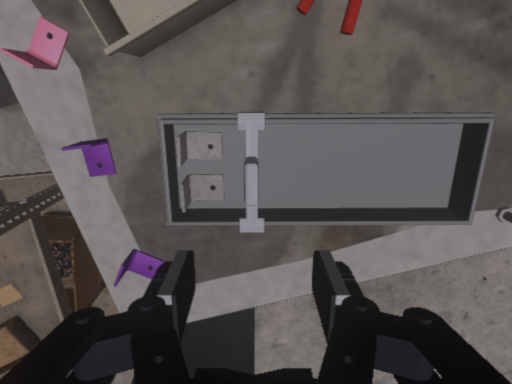

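```bash
R='x'; python3 -m crank '[-9,0,0,0,0,0,0.3, -10,0,0,0,0,0,0.3, -10,0,0,0,0,0,0.3, -10,0,0,0,0,0,0.3, -10,0,0,0,0,0,0.3, -10,0,0,0,0,0,0.3, -10,0,0,0,0,0,0.3, -10,0,0,0,0,0,0.3, -10,0,0,0,0,0,0.3, -9,0,0,0,0,0,0.3]'
python3 -m crank '[-9,0,0,0,0,0,0.3, -10,0,0,0,0,0,0.3, -10,0,0,0,0,0,0.3, -10,0,0,0,0,0,0.3, -10,0,0,0,0,0,0.3, -10,0,0,0,0,0,0.3, -10,0,0,0,0,0,0.3, -10,0,0,0,0,0,0.3, -9,0,0,0,0,0,0.3, -9,0,0,0,0,0,0.3]'
python3 -c "
from h import *
plan([469,249,200],90)"
```

```text
time_s: 7.38
position: [575.0, -301.4, 217.9]
orientation: [-0.529, -0.469, 0.53, -0.468]
force: [-1.0, -0.3, 0.2]
opening: 55.5
time_s: 8.62
position: [575.0, -301.5, 217.9]
orientation: [0.001, 0.708, 0.0, 0.706]
force: [-0.1, 0.3, -0.8]
opening: 55.6
t 8.62 pos [ 575.  -301.5  217.9] jawhead 90.0 toolx [-0.002  0.001 -1.   ] q [ 0.87  0.62 -0.75  1.76  0.51  0.96  1.49] F [-0.1  0.3 -0.8] open 55.6
 turn [-0.  -0.1 -0.1] shift in now-frame m [ 0.0189  0.5504 -0.1064] in goal-frame [ 0.0179  0.5505 -0.106 ]
```

```bash
python3 -m crank '[0,0,0,0,0.02,-0.004,0.3, 0,0,0,0,0.04,-0.008,0.3, 0,0,0,0,0.04,-0.008,0.3, 0,0,0,0,0.04,-0.008,0.3, 0,0,0,0,0.04,-0.008,0.3, 0,0,0,0,0.04,-0.008,0.3, 0,0,0,0,0.04,-0.008,0.3, 0,0,0,0,0.04,-0.008,0.3, 0,0,0,0,0.04,-0.008,0.3, 0,0,0,0,0.04,-0.008,0.3]'
python3 -m crank '[0,0,0,0,0.04,-0.008,0.3, 0,0,0,0,0.04,-0.008,0.3, 0,0,0,0,0.04,-0.008,0.3, 0,0,0,0,0.04,-0.006,0.3, 0,0,0,0.01,0.01,0,0.3, 0,0,0,0.008,0,0,0.3, 0,0,0,0,0,0,0.3]'
python3 - <<'E'
from h import *
np.set_printoptions(precision=1,suppress=True)
plan([469,249,100],90)
i=viewer.camera('wrist');m=viewer.camera_model('wrist');cv2.imwrite('pics/w3.png',i[:,:,::-1]);np.save('w3.npy',m,allow_pickle=True)
print(proj(m,[469,249,15]))
P=red(i,(0,512,0,384));r=cv2.minAreaRect(P.astype(np.float32));print(len(P),r)
b=cv2.boxPoints(r);print(np.array([onz(m,p,15) for p in b]),onz(m,r[0],15))
E
```

```text
time_s: 9.88
position: [500.2, 80.9, 219.0]
orientation: [0.003, 0.707, -0.003, 0.707]
force: [0.6, 0.4, -0.3]
opening: 55.5
time_s: 10.75
position: [472.5, 247.3, 200.1]
orientation: [0.002, 0.708, -0.004, 0.706]
force: [0.7, -0.4, -0.6]
opening: 55.5
t 10.75 pos [472.5 247.3 200.1] jawhead 89.5 toolx [-0. -0. -1.] q [-0.1  0.5 -0.8  2.   0.5  0.8  0.5] F [ 0.7 -0.4 -0.6] open 55.5
 turn [-0.5 -0.1  0.1] shift in now-frame m [ 0.1  0.  -0. ] in goal-frame [ 0.1  0.  -0. ]
[254.4 164.9]
2168 ((255.0, 165.0), (94.0, 26.0), 90.0)
[[422.7 237.4  15. ]
 [422.9 262.5  15. ]
 [520.  263.   15. ]
 [519.7 235.6  15. ]] [469.1 249.6  15. ]
```

View pics/w3.png

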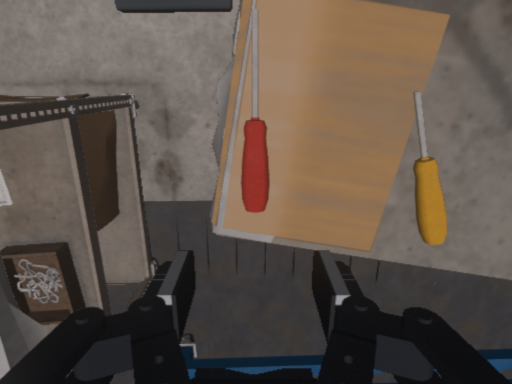

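```bash
python3 -m crank '[-0.5,0,0,0.02,0.002,-0.0105,0.3, 0,0,0,0.035,0,0,0.3, 0,0,0,0.035,0,0,0.3, 0,0,0,0.035,0,0,0.3, 0,0,0,0.03,0,0,0.3, 0,0,0,0.02,0,0,0.3, 0,0,0,0.01,0,0,0.3, 0,0,0,0.005,0,0,0.3, 0,0,0,0.003,0,0,0.3, 0,0,0,0,0,0,0.3]'
python3 -c "
from h import *
plan([462,249.5,6],90)"
```

```text
time_s: 12.05
position: [462.9, 251.0, 8.6]
orientation: [-0.001, 0.707, 0.001, 0.707]
force: [-0.6, 0.3, -0.9]
opening: 55.6
t 12.05 pos [462.9 251.    8.6] jawhead 90.1 toolx [ 0.001  0.    -1.   ] q [-0.31  0.76 -0.43  2.18  0.89  0.38  0.09] F [-0.6  0.3 -0.9] open 55.6
 turn [ 0.1  0.  -0. ] shift in now-frame m [ 0.0026 -0.0015 -0.0009] in goal-frame [ 0.0026 -0.0015 -0.0009]
```

```bash
python3 -m crank '[0,0,0,0.003,-0.0015,0,0.1, 0,0,0,0,0,0,-0.2, 0,0,0,0,0,0,-0.6, 0,0,0,0,0,0,-1, 0,0,0,0,0,0,-1, 0,0,0,0,0,0,-1]' 50
python3 -m crank '[0,0,0,-0.01,0,0,-1, 0,0,0,-0.03,0,0,-1, 0,0,0,-0.04,0,0,-1, 0,0,0,-0.04,0,0,-1, 0,0,0,-0.04,0,0,-1, 0,0,0,-0.03,0,0,-1, 0,0,0,-0.02,0,0,-1, 0,0,0,0,0,0,-1]'
python3 - <<'E'
from h import *
plan([544,-414,215],-15.2)
i=viewer.camera('wrist');cv2.imwrite('pics/w4.png',i[:,:,::-1]);m=viewer.camera_model('wrist');np.save('w4.npy',m,allow_pickle=True)
E
```

```text
time_s: 12.8
position: [462.7, 249.4, 5.6]
orientation: [-0.001, 0.707, 0.001, 0.707]
force: [-1.0, -1.8, 5.7]
opening: 24.6
time_s: 13.8
position: [463.0, 249.7, 216.7]
orientation: [-0.0, 0.706, 0.001, 0.708]
force: [0.3, -0.3, -0.9]
opening: 24.4
t 13.8 pos [463.  249.7 216.7] jawhead 90.1 toolx [ 0.002  0.001 -1.   ] q [-0.03  0.48 -0.8   2.04  0.48  0.81  0.46] F [ 0.3 -0.3 -0.9] open 24.4
 turn [105.3   0.   -0.2] shift in now-frame m [ 0.0012 -0.6639  0.0795] in goal-frame [0.0017 0.2521 0.6192]
```

View pics/w4.png

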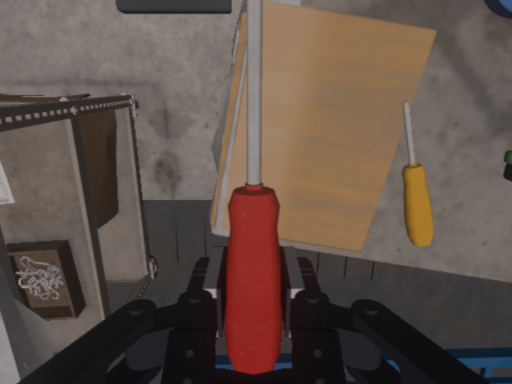

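```bash
python3 - <<'E'
from h import *
np.set_printoptions(precision=1,suppress=True)
m=np.load('w2.npy',allow_pickle=True).item()
C=[onz(m,p,44) for p in((160,116),(492,115),(474,225),(167,225))];c=np.mean(C,0);print(np.array(C),c)
for a,b in((0,1),(3,2)):
    d=C[a]-C[b];print(np.linalg.norm(d),np.degrees(np.arctan2(d[1],d[0])))
u=np.array([.262,.965,0])
for p,z in(((252,183),80),((252,118),48),((252,225),48)):
    P=onz(m,p,z);print(P,(P-c)@u,(P-np.array([557,-368,0]))@u)
for p in((222,134),(222,158),(224,175),(225,199)):
    P=onz(m,p,7)-c;print('foot',P@u,P@np.array([.965,-.262,0]))
m=np.load('w4.npy',allow_pickle=True).item();print('junction',onz(m,(254.5,186),226))
E
python3 -m crank '[10,0,0,0,0,0,-1, 10,0,0,0,0,0,-1, 10,0,0,0,0,0,-1, 10,0,0,0,0,0,-1, 10,0,0,0,0,0,-1, 10,0,0,0,0,0,-1, 10,0,0,0,0,0,-1, 10,0,0,0,0,0,-1, 10,0,0,0,0,0,-1, 10,0,0,0,0,0,-1]'
python3 -m crank '[5.3,0,0,0,0,0,-1, 0,0,0,0,0,0,-1]'
python3 -c "
from h import *
plan([534.7,-450,215],-15.2)"
```

```text
[[ 651.8 -231.5   44. ]
 [ 570.  -531.9   44. ]
 [ 460.2 -508.6   44. ]
 [ 545.3 -199.6   44. ]] [ 556.8 -367.9   44. ]
311.32630935234846 74.77877386096901
320.5816353929869 74.60399055561213
[ 575.9 -300.2   80. ] 70.33672210525671 70.36870452142526
[ 627.4 -314.4   48. ] 70.18831291600623 70.22029533217477
[ 523.4 -285.6   48. ] 70.68174970716004 70.71373212332858
foot 102.33285023368913 33.685646959675374
foot 103.19329851960715 7.7310481055402835
foot 101.6130334706523 -11.40319610663809
foot 101.35767052201825 -39.525450275598686
junction [421.5 250.2 226. ]
time_s: 15.1
position: [462.0, 249.1, 214.0]
orientation: [-0.541, -0.454, 0.543, -0.454]
force: [-0.8, -0.7, 0.4]
opening: 24.8
time_s: 15.35
position: [462.0, 249.3, 214.2]
orientation: [-0.561, -0.43, 0.562, -0.43]
force: [0.6, -0.6, -2.1]
opening: 24.8
t 15.35 pos [462.  249.3 214.2] jawhead -15.1 toolx [-0.002 -0.001 -1.   ] q [-0.39  0.4  -0.29  2.06  0.17  0.71 -1.05] F [ 0.6 -0.6 -2.1] open 24.8
 turn [0.1 0.1 0.1] shift in now-frame m [0.     0.2521 0.6563] in goal-frame [-0.0008  0.2535  0.6558]
```

```bash
python3 -m crank '[0,0,0,0,0.008,0.02,-1, 0,0,0,0,0.015,0.039,-1, 0,0,0,0,0.015,0.039,-1, 0,0,0,0,0.015,0.039,-1, 0,0,0,0,0.015,0.039,-1, 0,0,0,0,0.015,0.039,-1, 0,0,0,0,0.015,0.039,-1, 0,0,0,0,0.015,0.039,-1, 0,0,0,0,0.015,0.039,-1, 0,0,0,0,0.015,0.039,-1]'
python3 -m crank '[0,0,0,0,0.015,0.039,-1, 0,0,0,0,0.015,0.039,-1, 0,0,0,0,0.015,0.039,-1, 0,0,0,0,0.015,0.039,-1, 0,0,0,0,0.015,0.039,-1, 0,0,0,0,0.015,0.039,-1, 0,0,0,0,0.015,0.035,-1, 0,0,0,0,0.005,0.015,-1, 0,0,0,0,0,0,-1]'
python3 - <<'E'
from h import *
plan([534.7,-450,10],-15.2)
i=viewer.camera('wrist');cv2.imwrite('pics/w5.png',i[:,:,::-1]);m=viewer.camera_model('wrist');np.save('w5.npy',m,allow_pickle=True)
E
```

```text
time_s: 16.6
position: [503.4, -147.3, 214.6]
orientation: [-0.561, -0.431, 0.561, -0.43]
force: [-0.3, 0.4, -1.7]
opening: 24.2
time_s: 17.73
position: [535.0, -449.1, 214.2]
orientation: [-0.561, -0.43, 0.562, -0.429]
force: [0.0, 0.7, -1.0]
opening: 24.2
t 17.73 pos [ 535.  -449.1  214.2] jawhead -15.2 toolx [-0.001  0.001 -1.   ] q [ 0.75  0.59 -0.21  1.67  0.15  0.9   0.22] F [ 0.   0.7 -1. ] open 24.2
 turn [ 0.  -0.   0.1] shift in now-frame m [0.2042 0.0003 0.0011] in goal-frame [ 0.2042 -0.      0.001 ]
```

View pics/w5.png

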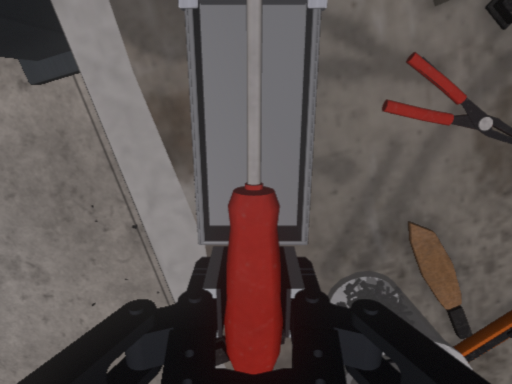

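```bash
python3 -m crank '[0,0,0,0.02,0,0.001,-1, 0,0,0,0.035,0,0,-1, 0,0,0,0.035,0,0,-1, 0,0,0,0.035,0,0,-1, 0,0,0,0.03,0,0,-1, 0,0,0,0.02,0,0,-1, 0,0,0,0.01,0,0,-1, 0,0,0,0.008,0,0,-1, 0,0,0,0.004,0,0,-1, 0,0,0,0,0,0,-1]'
python3 -c "
from h import *
plan([534.7,-450,10],-15.2)"
```

```text
time_s: 19.02
position: [535.5, -450.0, 18.6]
orientation: [0.562, 0.43, -0.562, 0.43]
force: [-0.0, -0.1, -1.0]
opening: 24.5
t 19.02 pos [ 535.5 -450.    18.6] jawhead -15.2 toolx [ 0. -0. -1.] q [ 0.71  0.82 -0.15  1.78  0.22  0.55  0.16] F [-0.  -0.1 -1. ] open 24.5
 turn [ 0.  0. -0.] shift in now-frame m [ 0.0086 -0.0008  0.0002] in goal-frame [ 0.0086 -0.0008  0.0002]
```

```bash
python3 -m crank '[0,0,0,0.005,0,0,-1, 0,0,0,0.002,0,0,-1, 0,0,0,0.001,0,0,-1, 0,0,0,0,0,0,-1]'
python3 -m crank '[0,0,0,0.0005,0,0,-1, 0,0,0,0,0,0,-1]'
```

```text
time_s: 19.52
position: [535.4, -449.8, 10.2]
orientation: [-0.562, -0.43, 0.562, -0.43]
force: [-0.1, -0.3, -0.7]
opening: 24.5
time_s: 19.77
position: [535.4, -449.9, 9.8]
orientation: [-0.562, -0.43, 0.562, -0.43]
force: [0.1, -0.5, -1.3]
opening: 24.4
```

```bash
python3 -m crank '[0,0,0,0.001,0,0,-1, 0,0,0,0,0,0,-1]'
```

```text
time_s: 20.02
position: [535.5, -449.9, 9.6]
orientation: [-0.562, -0.43, 0.562, -0.43]
force: [-1.8, 1.9, 6.6]
opening: 24.8
```

Contact with the floor at 6.6 N. I'll release with a small opening, then rise.

```bash
python3 -m crank '[0,0,0,0,0,0,-0.35, 0,0,0,0,0,0,-0.1, 0,0,0,0,0,0,0, 0,0,0,0,0,0,0.05, 0,0,0,-0.01,0,0,0.05, 0,0,0,-0.03,0,0,0.05, 0,0,0,-0.04,0,0,0.05, 0,0,0,-0.04,0,0,0.05, 0,0,0,-0.04,0,0,0.05, 0,0,0,-0.04,0,0,0.05]'
python3 -m crank '[0,0,0,-0.04,0,0,0.05, 0,0,0,0,0,0,0.05]'
python3 - <<'E'
from h import *
plan([534.7,-450,10],-15.2)
i=viewer.camera('wrist');t=viewer.camera('top');m=viewer.camera_model('wrist')
a=i[:,:,::-1];b=cv2.resize(t[165:250,328:461],(512,327),interpolation=cv2.INTER_CUBIC)[:,:,::-1]
cv2.imwrite('pics/f.png',cv2.resize(np.hstack([a,cv2.copyMakeBorder(b,0,57,0,0,0)]),(800,300)))
cv2.imwrite('pics/f_w.png',a);np.save('wf.npy',m,allow_pickle=True)
E
```

```text
time_s: 21.28
position: [535.3, -449.7, 210.9]
orientation: [0.562, 0.43, -0.562, 0.43]
force: [0.5, -0.4, 0.4]
opening: 45.0
time_s: 21.52
position: [536.7, -450.7, 253.3]
orientation: [0.562, 0.427, -0.561, 0.432]
force: [-0.4, -0.4, -1.3]
opening: 44.9
t 21.52 pos [ 536.7 -450.7  253.3] jawhead -15.2 toolx [ 0.005 -0.004 -1.   ] q [ 0.75  0.55 -0.22  1.63  0.14  0.96  0.23] F [-0.4 -0.4 -1.3] open 44.9
 turn [ 0.   0.1 -0.4] shift in now-frame m [ 0.2433 -0.0037 -0.0008] in goal-frame [ 2.433e-01 -2.200e-03 -2.000e-04]
```

View pics/f.png

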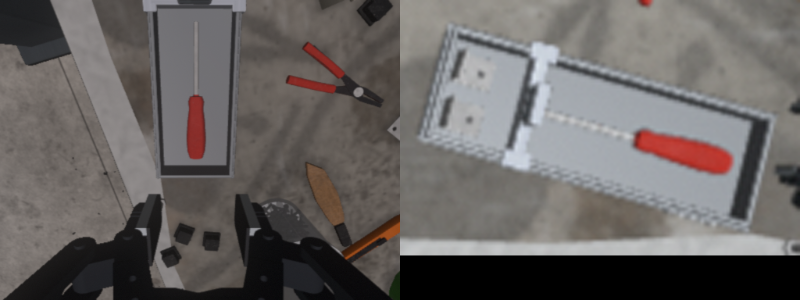

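The screwdriver lies lengthwise, flat and centred in the bay, clear of both the end wall and the divider. The brackets still stand on the far side of the divider, and the gripper is clear.

```bash
python3 -m crank '[0,0,0,0,0,0,0.05, 0,0,0,0,0,0,0.05]'; python3 -c "
from station import bot
print(bot.sign_off())"
```

```text
time_s: 21.88
position: [535.0, -449.6, 247.6]
orientation: [-0.561, -0.43, 0.562, -0.429]
force: [1.1, 0.8, -0.7]
opening: 44.8
the job is handed in; nothing more can be done
None
```

The long screwdriver lies lengthwise on the floor of the empty bay, released, and the job is handed in at about 22 s of the 58 s allowed.

- **Divider:** I pinched its tab and slid it from about −60 mm to about +70 mm, which makes the bay roughly 222 mm long. The wrist view after the slide put the near edges of the brackets' feet at about +102 mm, so the divider stops roughly 30 mm short of them.
- **Screwdriver:** I gripped the red handle about 40 mm from the middle. I lowered it until it touched the floor (6.6 N), with its handle towards the −y end, then opened the fingers and lifted clear.
- **Last checks:** The final wrist and top views show the screwdriver flat and centred, clear of the end wall and the divider. Both brackets are still standing, and the gripper is about 250 mm up, touching nothing.
- **Disagreements:** My first top and wrist views put the tote's centre up to about 6 mm apart and the divider's start between −57 and −61 mm. A later wrist view agreed with the centre I used. The bracket foot edges read anywhere from 100 to 108 mm across views, and I did not re-measure them after the placing, only looked. No check failed.

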